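# Stand the long socket driver in its tool stand

## Robot

A 6-joint arm with a two-finger parallel gripper is mounted at the origin on a cart in front of the work surface, level with it; the furniture and walls round the work are solid. World frame = base frame: x ahead of the robot, y to its left, z up, the work surface at z = 0. Lengths are in m, angles in rad, forces in N, time in s.
With the tool pointing down it reaches from about 0.35 to 0.8 m from the base axis. Payload 7.3 kg.
Tool frame: the origin (TCP) lies between the finger pads; the fingertips stand 8 mm ahead of it and the grasp point (between the pads) lies 11 mm behind it (manip.tcp_to_tips is the distance from the TCP to the fingertips, in m); z points along the fingers, y is the line along which they close (so a half turn about z gives the same grasp; the last joint's range is limited). The gripper opens to 85 mm and grips with 20 to 120 N. Pads are 22 mm wide; open, the fingers measure 114 mm over their backs; the gripper's body (76 mm by 85 mm) begins 54 mm behind the grasp point. The pads swing forward as they close: fully open they stand 13 mm farther back than shut.
Start: joints at [1.058, 0.342, 1.524, -0, 1.275, -0.146], TCP at [0.188, 0.49, 0.239] pointing down, gripper open.
Joint ranges: [-2.53, 2.53], [-0.77, 2.02], [0.04, 2.7], [-1, 4.14], [0.28, 2.66], [-3.11, 3.11]. Speed limits (rad/s): [2.57, 2.57, 3.14, 3.14, 3.14, 3.14].

## Interface

Orientations are given as a unit quaternion [x, y, z, w].
In Python, from rig import manip, cams gives the robot as it stands.
- The arm moves only by the tool drive_tool, never from a script. Its argument "targets" is a list of rows, each a list of 7 numbers: the turn, a rotation vector about the tool's x, y, z in rad, then the shift along the tool's x, y, z in mm, then the opening, from 0 (shut) to 1 (fully open). A call has 1 to 8 rows; each row shifts and turns the commanded pose from where the row before left it, along the tool's axes as they then stand; what a row does not reach is not made up. A row lasts 1/12 s, in which the tool goes at most 41.7 mm and 7.16 degrees, less where a joint would pass 70% of its speed; a pose out of reach is approached as far as the arm can. A call with a gripper value outside its range is refused whole. The fingers move at their own pace and stop on an object; "grip_force" is the grip in N (left out, the last holds). Time passes only in rows, so rows that do not move let the fingers close. It gives the time, the measured TCP pose, the force, the opening and the grip force at its end, in the units of the state.
- manip.get_state(): the state, without advancing time (a new reading comes with each control period).
- cams.read_camera(name): name is "scene" or "top"; returns the picture (384x512x3 uint8, red, green, blue); there is no depth.
- cams.camera_model(name): a dict with "fx", "fy", "cx", "cy" (pixels), "distortion" ([k1, k2, p1, p2, k3] as OpenCV has them; the pictures are not rectified), "pose" (4x4, takes a point from camera to world coordinates). Camera axes: x right, y up, looking along -z (the intrinsics and any distortion apply to the point x, -y, -z); pixel columns grow to the right and rows downward; lengths in m; the calibration is good to about 2 mm. A picture is of the moment at which its call begins. camera_model takes no time and is no camera call.
- manip.sign_off(): hands the job in; it is judged then, once.
The state is a dict: "time": time; "joint_pos": joint angles; "joint_vel": joint speeds; "joint_efforts": joint torques, N m; "position": TCP position; "orientation": TCP orientation; "contact_force": force on the tool from outside, world axes, zero at the start; "moment": the same for the moment, N m; "grip_width": opening from 0.0 (shut) to 1.0 (fully open); "finger_force": force on a finger pad.
Only numpy, scipy, OpenCV 4.12 (cv2) and the standard library are available. Lean on these libraries where they do the work, as an engineer would, in place of code of your own. Each camera call takes 0.05 s, during which the arm holds its last target. There are 200 camera calls.

## Task

Pick up the longer of the two ball-handled socket drivers by its ball, slacken the grip so that it swings down in the fingers and hangs with its socket lowest, then grip it again and lower it, socket first, to the bottom of the well in the grey tool stand and let go, so that it stands there upright. Leave the shorter driver where it lies.

Things in the scene. Friction and masses are not known exactly. Their poses are not given: they have to be found in the camera images.
- long_driver: longer ball-handled socket driver, 140 mm long, 0.3 kg, loose, lying flat. Origin: centre of its smooth black ball, 28 mm across, 14 mm above the table as it lies. A steel shaft 14 mm thick (18 mm next to the ball) runs along -x to the dark steel socket. Hanging socket down, its x axis points up; standing in the stand, the origin is 132 mm above the table.
- long_driver_tip (a point): middle of the long driver's socket end face, 126 mm from the ball's centre (axes as the driver's); the socket is 28 mm across, 30 mm long. The ball pinched on two sides, square to the shaft, the driver turns about the pinch: a grip of 90 N holds it level, 35 N may stop it halfway; eased to 20 N it hangs within 12 degrees of plumb, and 5 N still carries it. Ease the pads bit by bit (0.5 mm).
- short_driver: the shorter driver of the same make, 95 mm long, otherwise like the long one (origin at the ball's centre, socket end face at x = -81 mm); loose, lying flat, to be left alone. Which of the two lies on the left varies.
- stand: fixed grey tool stand: block 70 x 70 mm, 60 mm high, with a flange 100 x 50 mm and two screw heads (9 mm high) along its x axis. Origin: centre of its underside; z up. In the middle of the top is one vertical square well, 34 mm wide, its black-lipped mouth flaring to about 50 mm; floor 6 mm above the table. The driver fits at any turn about the vertical and may lean there by up to 14 degrees.
There are look-alikes about, which are no part of the job. What is shaped like the long_driver but blue is not meant.

How it is judged:
By the outcome, as a careful person would: the job done as asked, in the order asked, and still so for the second after the job is handed in, with the robot touching nothing.
It also fails if it takes over 54 s, if anything falls off the work surface, if the arm or the gripper's body presses on something with over 40 N, if the wrist force passes 120 N, or if a joint passes its speed limit or range.

## Working session

There is one attempt and no reset: what is moved stays moved. The work goes in short steps, Python scripts to look and compute and a tool call to move; the robot and the scene stay as the last step left them, time stands still between calls to the robot, and variables do not carry over. Pictures are saved under pics/ and viewed, at most 10 in all, crops included, and the job is handed in when it is done.

Besides the shell and the picture viewer there is one more tool, called after ">>>" in YAML: its name, and indented under it one key for each argument. drive_tool: Moves the arm, as the interface text tells. Its arguments: {"type":"object","properties":{"targets":{"type":"array","items":{"type":"array","items":{"type":"number"}}},"grip_force":{"type":"number"}},"required":["targets"]}

```bash
ls; mkdir -p pics; cat > h.py <<'E'
import numpy as np, cv2
from rig import manip, cams
def save(n,f):
    im=cams.read_camera(n); cv2.imwrite(f,cv2.cvtColor(im,cv2.COLOR_RGB2BGR)); return im
def cast(n,uv,z):
    m=cams.camera_model(n);K=np.array([[m['fx'],0,m['cx']],[0,m['fy'],m['cy']],[0,0,1]])
    u=cv2.undistortPoints(np.array(uv,float).reshape(-1,1,2),K,np.array(m['distortion'],float))[:,0]
    P=np.array(m['pose']);d=np.c_[u[:,0],-u[:,1],-np.ones(len(u))]@P[:3,:3].T;o=P[:3,3]
    return o+d*((z-o[2])/d[:,2])[:,None]
def proj(n,X):
    m=cams.camera_model(n);K=np.array([[m['fx'],0,m['cx']],[0,m['fy'],m['cy']],[0,0,1]])
    P=np.array(m['pose']);c=(np.array(X,float).reshape(-1,3)-P[:3,3])@P[:3,:3]*[1,-1,-1]
    return cv2.projectPoints(c,np.zeros(3),np.zeros(3),K,np.array(m['distortion'],float))[0][:,0]
E
python3 - <<'E'
from h import *
save('top','pics/top0.png');save('scene','pics/scene0.png')
for n in('top','scene'):print(np.round(np.array(cams.camera_model(n)['pose']),3).tolist())
s=manip.get_state();print(s,manip.tcp_to_tips)
E
```

```text
pics
[[-0.092, 0.973, -0.212, 0.264], [-0.996, -0.091, 0.014, -0.014], [-0.005, 0.212, 0.977, 0.927], [0.0, 0.0, 0.0, 1.0]]
[[0.862, 0.255, -0.438, 0.082], [-0.506, 0.463, -0.728, -0.625], [0.017, 0.849, 0.528, 0.497], [0.0, 0.0, 0.0, 1.0]]
{'time': 0.1, 'joint_pos': array([ 1.05800852e+00,  3.42637968e-01,  1.52492329e+00, -8.34790335e-06,
        1.27540559e+00, -1.46022266e-01]), 'joint_vel': array([-3.70309334e-04,  1.21146616e-03, -1.22818695e-03, -2.36528976e-04,
        4.59841279e-04, -2.73132378e-05]), 'joint_efforts': array([ 1.20225577e-03, -4.34447372e+01, -2.46491951e+01, -2.91449905e-04,
        4.67730410e-03, -6.39550399e-05]), 'position': array([0.18808313, 0.48977856, 0.23870265]), 'orientation': array([ 1.82355421e-01,  9.83232439e-01, -6.51446082e-04, -2.18484333e-04]), 'contact_force': array([ 0.392068  ,  0.10531952, -0.35910977]), 'moment': array([-0.04249208,  0.05176863, -0.0532793 ]), 'finger_force': 0.0, 'grip_width': 0.9995757628334963} 0.008
```

View pics/top0.png

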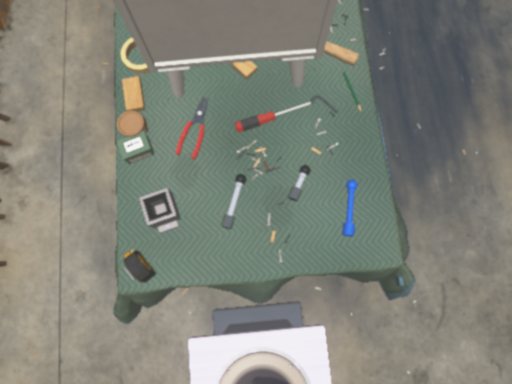

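View pics/scene0.png

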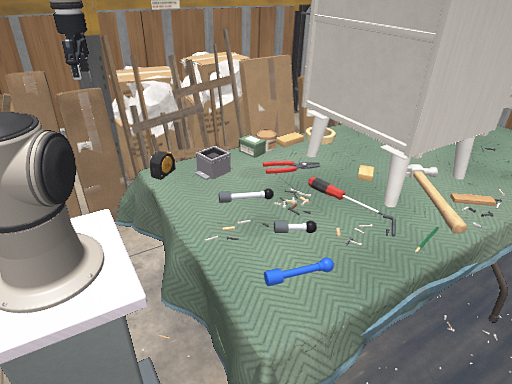

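The top view shows the long driver with its ball at about (241,179) and socket at (228,222). The short one has its ball at (305,170), and the stand is at (158,208). A cabinet on legs stands at the far side. The scene view agrees: long ball (268,194), socket (224,197), stand (213,160). Next I measure them.

```bash
python3 - <<'E'
from h import *
T=cv2.cvtColor(cv2.imread('pics/top0.png'),cv2.COLOR_BGR2RGB);S=cv2.cvtColor(cv2.imread('pics/scene0.png'),cv2.COLOR_BGR2RGB)
def dark(im,box,th):
    x0,y0,x1,y1=box;g=im[y0:y1,x0:x1].max(2);m=(g<th).astype(np.uint8)
    n,l,st,c=cv2.connectedComponentsWithStats(m);return [(st[i].tolist(),(c[i]+[x0,y0]).round(1).tolist()) for i in range(1,n) if st[i,4]>8]
print('T ball',dark(T,(232,170,252,190),45));print('S ball',dark(S,(255,184,280,204),45))
# non-green: driver mask in the top
x0,y0,x1,y1=215,168,255,235;h=T[y0:y1,x0:x1].astype(int);m=((h[...,1]-np.maximum(h[...,0],h[...,2]))<4).astype(np.uint8)
c=max(cv2.findContours(m,0,1)[0],key=cv2.contourArea);r=cv2.minAreaRect(c);print(r,(cv2.boxPoints(r)+[x0,y0]).tolist())
for n,p,z in(('top',(240.5,179.5),.014),('top',(228,225),.014),('top',(305,170),.014),('scene',(268,194),.014),('scene',(222,197),.014),('scene',(312,227),.014)):print(n,p,cast(n,p,z).round(4))
for n,im,b in(('t',T,(125,175,195,245)),('l',T,(205,160,265,240)),('s',S,(185,140,285,210))):
    x0,y0,x1,y1=b;cv2.imwrite(f'pics/c_{n}.png',cv2.resize(cv2.cvtColor(im[y0:y1,x0:x1],cv2.COLOR_RGB2BGR),None,fx=5,fy=5,interpolation=0))
a=[cv2.imread(f'pics/c_{k}.png') for k in 'tls'];w=np.zeros((400,1150,3),np.uint8)
w[:350,:350]=a[0];w[:400,350:650]=a[1];w[:350,650:1150]=a[2];cv2.imwrite('pics/c.png',cv2.resize(w,(800,278)))
E
```

```text
T ball []
S ball [([10, 6, 8, 9, 45], [268.4, 194.8])]
((18.11164093017578, 32.89161682128906), (9.743961334228516, 54.11818313598633), 15.592809677124023) [[221.14551258087158, 225.6452522277832], [235.69242095947266, 173.51881647109985], [245.0777702331543, 176.13798141479492], [230.5308609008789, 228.2644157409668]]
top (240.5, 179.5) [[0.5136 0.0058 0.014 ]]
top (228, 225) [[0.4029 0.0454 0.014 ]]
top (305, 170) [[ 0.5229 -0.1566  0.014 ]]
scene (268, 194) [[0.5166 0.0048 0.014 ]]
scene (222, 197) [[0.4075 0.0489 0.014 ]]
scene (312, 227) [[ 0.5279 -0.1585  0.014 ]]
```

View pics/c.png

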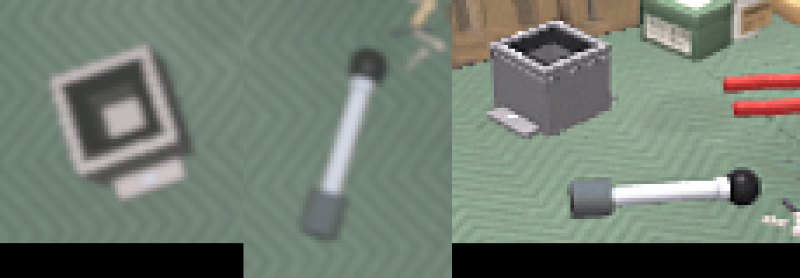

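The crops show the stand's pale rim around the dark mouth, and the long driver's ball at top px (240.5,179.3) and its end at (227.3,227.9). Next come the rim centre and the axis.

```bash
python3 - <<'E'
from h import *
T=cv2.cvtColor(cv2.imread('pics/top0.png'),cv2.COLOR_BGR2RGB);S=cv2.cvtColor(cv2.imread('pics/scene0.png'),cv2.COLOR_BGR2RGB)
for n,im,b in(('top',T,(125,175,195,245)),('scene',S,(190,140,236,182))):
  x0,y0,x1,y1=b;h=im[y0:y1,x0:x1].astype(int)
  for th in (110,130,145):
    m=((h.min(2)>th)&(h.max(2)-h.min(2)<25)).astype(np.uint8)
    cs=sorted(cv2.findContours(m,0,1)[0],key=cv2.contourArea)[-1:]
    for c in cs:
        r=cv2.minAreaRect(c);bx=cv2.boxPoints(r)+[x0,y0];print(n,th,np.round(r[1],1),bx.round(1).tolist(),bx.mean(0),cast(n,bx.mean(0),.06).round(4).tolist(), cast(n,bx,.06)[:,:2].round(3).tolist())
b,t=cast('top',[(240.5,179.3),(227.3,227.9)],.014);print(b,t,np.linalg.norm(t-b),np.degrees(np.arctan2(*(t-b)[1::-1])))
b2,t2=cast('scene',[(268.4,194.3),(219.5,197.5)],.014);print(b2,t2,np.linalg.norm(t2-b2),np.degrees(np.arctan2(*(t2-b2)[1::-1])))
# rim corners read off crop in both views
k=3.478
Tc=np.array([(52,80),(147,45),(188,150),(85,178)])/k+[125,175]
Sc=np.array([(490,43),(541,20),(611,50),(557,69)]);Sc=(Sc-[452,0])/k+[185,140]
for n,c in(('top',Tc),('scene',Sc)):
    w=cast(n,c,.06);print(n,w[:,:2].round(3).tolist(),w.mean(0).round(4),[round(float(np.linalg.norm(w[i]-w[i-1])),3) for i in range(4)])
E
```

```text
top 110 [69. 69.] [[125.0, 175.0], [194.0, 175.0], [194.0, 244.0], [125.0, 244.0]] [159.5 209.5] [[0.4468, 0.1984, 0.06]] [[0.538, 0.277], [0.522, 0.113], [0.36, 0.123], [0.374, 0.281]]
top 130 [30.4 31.6] [[136.9, 196.7], [166.9, 186.7], [176.5, 215.5], [146.5, 225.5]] [156.70000505 206.10000205] [[0.4555, 0.2046, 0.06]] [[0.482, 0.25], [0.5, 0.179], [0.429, 0.16], [0.412, 0.23]]
top 145 [29.4 30.7] [[137.3, 196.9], [166.4, 187.2], [175.7, 215.1], [146.6, 224.8]] [156.49999833 206.00000024] [[0.4558, 0.205, 0.06]] [[0.482, 0.249], [0.499, 0.18], [0.43, 0.161], [0.414, 0.23]]
scene 110 [35. 45.] [[190.0, 146.0], [235.0, 146.0], [235.0, 181.0], [190.0, 181.0]] [212.5 163.5] [[0.4281, 0.1439, 0.06]] [[0.418, 0.275], [0.534, 0.213], [0.437, 0.034], [0.341, 0.087]]
scene 130 [12.9 32.2] [[195.7, 152.1], [225.8, 140.8], [230.3, 152.9], [200.2, 164.2]] [212.99999976 152.49999988] [[0.4582, 0.204, 0.06]] [[0.416, 0.23], [0.527, 0.259], [0.5, 0.179], [0.398, 0.156]]
scene 145 [12.8 32.2] [[195.7, 152.1], [225.8, 140.8], [230.3, 152.8], [200.2, 164.1]] [212.97945428 152.44520569] [[0.4583, 0.2044, 0.06]] [[0.416, 0.23], [0.527, 0.259], [0.5, 0.179], [0.398, 0.157]]
[0.51408182 0.00571557 0.014     ] [0.39598853 0.04767373 0.014     ] 0.1253256194021501 160.44003951203857
[0.51669311 0.00313244 0.014     ] [0.40100129 0.04980752 0.014     ] 0.12475240199245982 158.02872123437916
top [[0.479, 0.243], [0.497, 0.178], [0.422, 0.154], [0.41, 0.223]] [0.4519 0.1996 0.06  ] [0.072, 0.068, 0.078, 0.07]
scene [[0.416, 0.228], [0.471, 0.248], [0.497, 0.17], [0.444, 0.16]] [0.457  0.2014 0.06  ] [0.073, 0.059, 0.083, 0.054]
```

>>> drive_tool:
  targets:
    - [0, 0, 0, -30, -21, 0, 0.7]
    - [0, 0, 0, -30, -21, 0, 0.7]
    - [0, 0, 0, -30, -21, 0, 0.7]
    - [0, 0, 0, -30, -21, 0, 0.7]
    - [0, 0, 0, -30, -21, 0, 0.7]
    - [0, 0, 0, -30, -21, 0, 0.7]
    - [0, 0, 0, -30, -21, 0, 0.7]
    - [0, 0, 0, -30, -21, 0, 0.7]

```text
time: 0.77
position: [0.3525, 0.2455, 0.2392]
orientation: [0.182, 0.983, -0.0, -0.0]
contact_force: [0.4, 0.4, -0.3]
grip_width: 0.699
finger_force: 0.0
```

>>> drive_tool:
  targets:
    - [0, 0, 0, -30, -21, 0, 0.7]
    - [0, 0, 0, -30, -21, 0, 0.7]
    - [0, 0, 0, -30, -21, 0, 0.7]
    - [0, 0, 0, -30, -21, 0, 0.7]
    - [0, 0, 0, -30, -21, 0, 0.7]
    - [0, 0, 0, -30, -21, 0, 0.7]
    - [0, 0, 0, -30, -21, 0, 0.7]
    - [0, 0, 0, -30, -21, 0, 0.7]

```text
time: 1.43
position: [0.5163, 0.0026, 0.239]
orientation: [0.182, 0.983, 0.0, -0.0]
contact_force: [0.7, 0.3, -0.4]
grip_width: 0.701
finger_force: 0.0
```

>>> drive_tool:
  targets:
    - [0, 0, 0, 0, 0, 30, 0.7]
    - [0, 0, 0, 0, 0, 40, 0.7]
    - [0, 0, 0, 0, 0, 40, 0.7]
    - [0, 0, 0, 0, 0, 30, 0.7]
    - [0, 0, 0, 0, 0, 0, 0.7]

```text
time: 1.85
position: [0.5116, 0.0047, 0.0935]
orientation: [0.183, 0.983, -0.0, -0.006]
contact_force: [-1.2, 0.4, -0.0]
grip_width: 0.699
finger_force: 0.0
```

```bash
python3 - <<'E'
from h import *
from scipy.spatial.transform import Rotation as R
for z in(.15,.25,.4):print(z,cast('top',(235,58),z).round(3))
s=manip.get_state();print(s['time'],s['position'],R.from_quat(s['orientation']).as_matrix().round(3).tolist(),s['contact_force'])
im=save('scene','pics/s1.png');im2=save('top','pics/t1.png')
a=cv2.resize(im[130:230,190:330],None,fx=4,fy=4,interpolation=2);b=cv2.resize(im2[140:240,200:260],None,fx=4,fy=4,interpolation=2)
cv2.imwrite('pics/a1.png',np.hstack([a,b])[...,::-1])
print(proj('scene',s['position']),proj('top',s['position']))
E
```

```text
0.15 [[ 0.764 -0.009  0.15 ]]
0.25 [[ 0.699 -0.009  0.25 ]]
0.4 [[ 0.603 -0.01   0.4  ]]
1.85 [0.51160777 0.0046765  0.09348349] [[-0.933, 0.359, -0.012], [0.359, 0.933, 0.002], [0.012, -0.003, -1.0]] [-1.23607515  0.39529047 -0.0430768 ]
[[267.79407365 166.94819259]] [[239.48761325 171.1802146 ]]
```

View pics/a1.png

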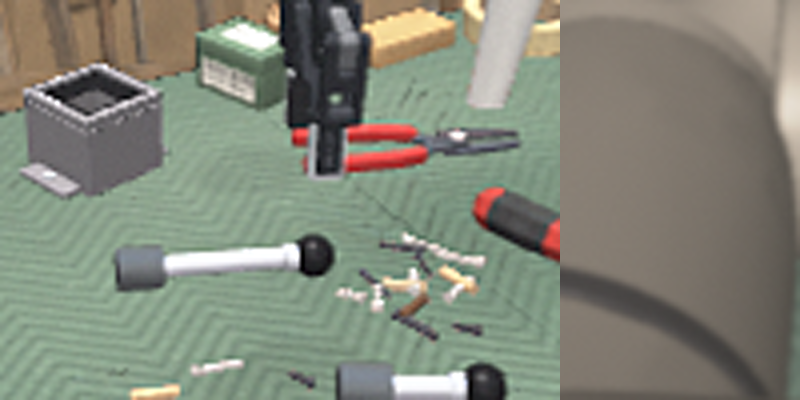

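The scene crop shows the fingers straight above the ball, which is at about scene px (269,194). I let the arm settle and descend.

>>> drive_tool:
  targets:
    - [0, 0, 0, 0, 0, 20, 0.6]
    - [0, 0, 0, 0, 0, 20, 0.6]
    - [0, 0, 0, 0, 0, 10, 0.6]
    - [0, 0, 0, 0, 0, 0, 0.6]
    - [0, 0, 0, 0, 0, 0, 0.6]

```text
time: 2.37
position: [0.5168, 0.0043, 0.0507]
orientation: [0.182, 0.983, 0.0, 0.001]
contact_force: [0.2, 0.7, 0.6]
grip_width: 0.6
finger_force: 0.0
```

>>> drive_tool:
  targets:
    - [0, 0, 0, 0, 0, 15, 0.6]
    - [0, 0, 0, 0, 0, 14, 0.6]
    - [0, 0, 0, 0, 0, 10, 0.6]
    - [0, 0, 0, 0, 0, 0, 0.6]
    - [0, 0, 0, 0, 0, 0, 0.6]

```text
time: 2.78
position: [0.5163, 0.0043, 0.0109]
orientation: [0.182, 0.983, 0.0, 0.0]
contact_force: [-0.1, -0.1, -0.6]
grip_width: 0.6
finger_force: 0.0
```

```bash
python3 - <<'E'
from h import *
im=save('scene','pics/s2.png')
cv2.imwrite('pics/a2.png',cv2.resize(im[140:220,205:305],None,fx=6,fy=6,interpolation=2)[...,::-1])
E
```

```text
(no output)
```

View pics/a2.png

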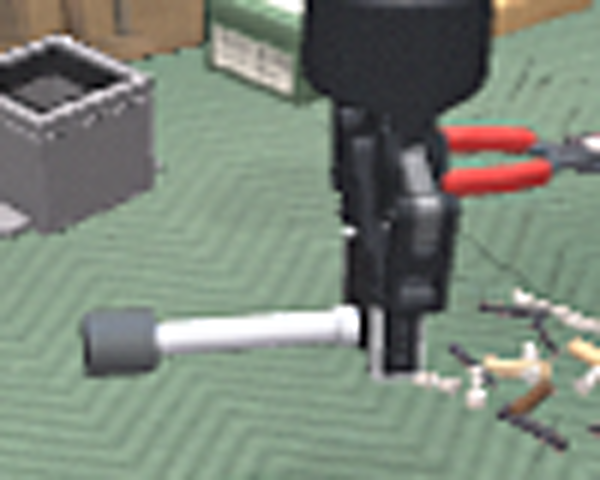

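The crop shows both fingers straddling the ball, with the near pad at about scene px (271,197) and its tip just above the cloth. Parallax-corrected, it is centred on the ball. I close at 90 N.

>>> drive_tool:
  targets:
    - [0, 0, 0, 0, 0, 0, 0.4]
    - [0, 0, 0, 0, 0, 0, 0.2]
    - [0, 0, 0, 0, 0, 0, 0.2]
    - [0, 0, 0, 0, 0, 0, 0.2]
    - [0, 0, 0, 0, 0, 0, 0.2]
    - [0, 0, 0, 0, 0, 0, 0.2]
  grip_force: 90

```text
time: 3.33
position: [0.5164, 0.004, 0.0115]
orientation: [0.182, 0.983, -0.0, 0.001]
contact_force: [-0.9, -1.7, 6.3]
grip_width: 0.277
finger_force: 88.0
```

>>> drive_tool:
  targets:
    - [0, 0, 0, 0, 0, -10, 0.2]
    - [0, 0, 0, 0, 0, -20, 0.2]
    - [0, 0, 0, 0, 0, -20, 0.2]
    - [0, 0, 0, 0, 0, 0, 0.2]
    - [0, 0, 0, 0, 0, 0, 0.2]

```text
time: 3.75
position: [0.5165, 0.0043, 0.0612]
orientation: [0.182, 0.983, 0.0, 0.001]
contact_force: [0.0, -0.1, -3.2]
grip_width: 0.279
finger_force: 88.6
```

```bash
python3 - <<'E'
from h import *
im=save('scene','pics/s3.png')
cv2.imwrite('pics/a3.png',cv2.resize(im[120:220,205:305],None,fx=6,fy=6,interpolation=2)[...,::-1])
E
```

```text
(no output)
```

View pics/a3.png

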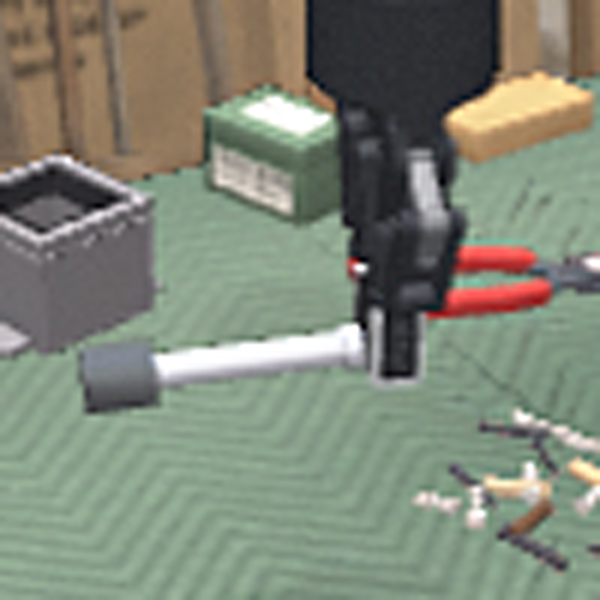

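The crop shows the driver lifted and held nearly level by the ball. I lift it high and then ease the grip.

>>> drive_tool:
  targets:
    - [0, 0, 0, 0, 0, -20, 0.2]
    - [0, 0, 0, 0, 0, -35, 0.2]
    - [0, 0, 0, 0, 0, -35, 0.2]
    - [0, 0, 0, 0, 0, -35, 0.2]
    - [0, 0, 0, 0, 0, -35, 0.2]
    - [0, 0, 0, 0, 0, -20, 0.2]
    - [0, 0, 0, 0, 0, 0, 0.2]
    - [0, 0, 0, 0, 0, 0, 0.2]

```text
time: 4.47
position: [0.5157, 0.0043, 0.2393]
orientation: [0.182, 0.983, 0.0, -0.0]
contact_force: [-0.4, -0.4, -3.8]
grip_width: 0.279
finger_force: 88.8
```

>>> drive_tool:
  targets:
    - [0, 0, 0, 0, 0, 0, 0.2]
    - [0, 0, 0, 0, 0, 0, 0.2]
    - [0, 0, 0, 0, 0, 0, 0.2]
    - [0, 0, 0, 0, 0, 0, 0.2]
  grip_force: 40

```text
time: 4.8
position: [0.5154, 0.0043, 0.2389]
orientation: [0.182, 0.983, -0.0, -0.001]
contact_force: [-0.4, 0.2, -3.4]
grip_width: 0.276
finger_force: 88.8
```

>>> drive_tool:
  targets:
    - [0, 0, 0, 0, 0, 0, 0.2]
    - [0, 0, 0, 0, 0, 0, 0.2]
    - [0, 0, 0, 0, 0, 0, 0.2]
    - [0, 0, 0, 0, 0, 0, 0.2]
    - [0, 0, 0, 0, 0, 0, 0.2]
    - [0, 0, 0, 0, 0, 0, 0.2]
  grip_force: 20

```text
time: 5.3
position: [0.5158, 0.0043, 0.2403]
orientation: [0.182, 0.983, 0.0, 0.0]
contact_force: [0.3, 0.2, -3.3]
grip_width: 0.276
finger_force: 88.8
```

```bash
python3 - <<'E'
from h import *
im=save('scene','pics/s4.png');s=manip.get_state();print(s['moment'],s['position'],proj('scene',s['position']))
cv2.imwrite('pics/a4.png',cv2.resize(im[60:210,215:345],None,fx=4,fy=4,interpolation=2)[...,::-1])
E
```

```text
[-0.08135754 -0.1673469  -0.00391548] [0.51584341 0.00432207 0.24037   ] [[272.4206391  108.09195383]]
```

View pics/a4.png

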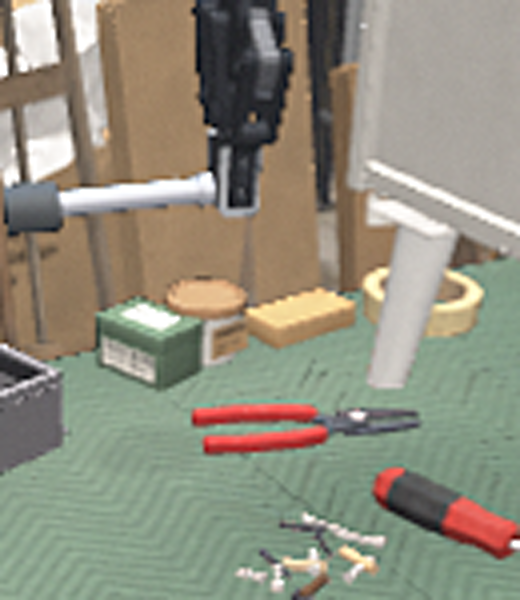

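The driver is still level: the grip holds 88.8 N until the pads are actually opened. I ease the opening in 0.5 mm steps.

>>> drive_tool:
  targets:
    - [0, 0, 0, 0, 0, 0, 0.28]
    - [0, 0, 0, 0, 0, 0, 0.28]
  grip_force: 20

```text
time: 5.52
position: [0.5158, 0.0043, 0.2403]
orientation: [0.182, 0.983, 0.0, 0.0]
contact_force: [0.3, 0.2, -4.0]
grip_width: 0.282
finger_force: 72.8
```

>>> drive_tool:
  targets:
    - [0, 0, 0, 0, 0, 0, 0.285]
    - [0, 0, 0, 0, 0, 0, 0.285]

```text
time: 5.68
position: [0.5158, 0.0043, 0.2403]
orientation: [0.182, 0.983, 0.0, 0.0]
contact_force: [0.1, 0.1, -2.9]
grip_width: 0.289
finger_force: 62.2
```

>>> drive_tool:
  targets:
    - [0, 0, 0, 0, 0, 0, 0.291]
    - [0, 0, 0, 0, 0, 0, 0.291]

```text
time: 5.85
position: [0.5159, 0.0043, 0.2403]
orientation: [0.182, 0.983, 0.0, 0.0]
contact_force: [-0.4, -0.2, -2.5]
grip_width: 0.291
finger_force: 50.0
```

>>> drive_tool:
  targets:
    - [0, 0, 0, 0, 0, 0, 0.297]
    - [0, 0, 0, 0, 0, 0, 0.297]

```text
time: 6.02
position: [0.5158, 0.0043, 0.2403]
orientation: [0.182, 0.983, 0.0, -0.0]
contact_force: [-1.0, -0.2, -2.8]
grip_width: 0.3
finger_force: 38.3
```

>>> drive_tool:
  targets:
    - [0, 0, 0, 0, 0, 0, 0.303]
    - [0, 0, 0, 0, 0, 0, 0.303]
    - [0, 0, 0, 0, 0, 0, 0.303]

```text
time: 6.27
position: [0.5157, 0.0043, 0.2401]
orientation: [0.182, 0.983, 0.0, -0.0]
contact_force: [0.5, -0.3, -4.1]
grip_width: 0.308
finger_force: 26.8
```

>>> drive_tool:
  targets:
    - [0, 0, 0, 0, 0, 0, 0.308]
    - [0, 0, 0, 0, 0, 0, 0.308]
    - [0, 0, 0, 0, 0, 0, 0.308]
    - [0, 0, 0, 0, 0, 0, 0.308]

```text
time: 6.6
position: [0.5155, 0.0044, 0.2402]
orientation: [0.182, 0.983, 0.0, -0.0]
contact_force: [-0.1, -0.1, -2.8]
grip_width: 0.309
finger_force: 18.9
```

>>> drive_tool:
  targets:
    - [0, 0, 0, 0, 0, 0, 0.311]
    - [0, 0, 0, 0, 0, 0, 0.311]
    - [0, 0, 0, 0, 0, 0, 0.311]
    - [0, 0, 0, 0, 0, 0, 0.311]
    - [0, 0, 0, 0, 0, 0, 0.311]
    - [0, 0, 0, 0, 0, 0, 0.311]

```text
time: 7.1
position: [0.5159, 0.0043, 0.2403]
orientation: [0.182, 0.983, 0.0, 0.0]
contact_force: [0.1, 0.7, -3.2]
grip_width: 0.313
finger_force: 14.5
```

```bash
python3 - <<'E'
from h import *
im=save('scene','pics/s5.png');s=manip.get_state();print(s['moment'],s['position'],proj('scene',s['position']))
p=s['position'];print(proj('scene',[p+[0,0,.005],p+[0,0,-.121]]))
cv2.imwrite('pics/a5.png',cv2.resize(im[60:210,215:345],None,fx=4,fy=4,interpolation=2)[...,::-1])
E
```

```text
[0.04815513 0.03215323 0.02322489] [0.51588158 0.00431287 0.24031094] [[272.43591477 108.11635021]]
[[272.55071898 105.92725371]
 [269.85413433 157.08162498]]
```

View pics/a5.png

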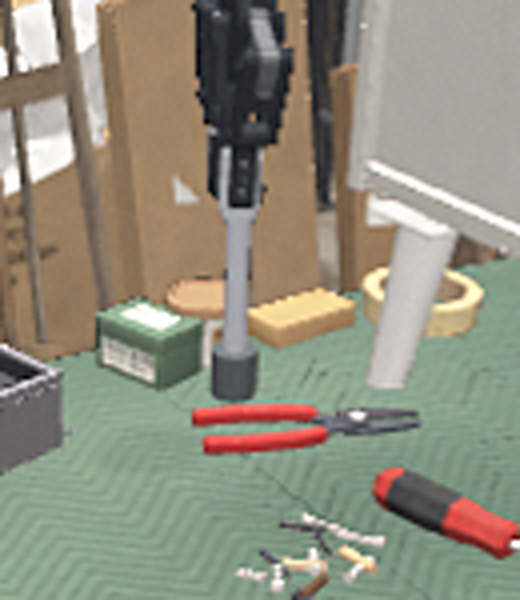

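The crop shows the driver hanging nearly plumb (within about 1–2°), ball near scene px (275,106), socket end near (273.5,158). I re-grip, then measure the tip.

>>> drive_tool:
  targets:
    - [0, 0, 0, 0, 0, 0, 0.25]
    - [0, 0, 0, 0, 0, 0, 0.25]
    - [0, 0, 0, 0, 0, 0, 0.2]
    - [0, 0, 0, 0, 0, 0, 0.2]
    - [0, 0, 0, 0, 0, 0, 0.2]
  grip_force: 90

```text
time: 7.57
position: [0.5158, 0.0043, 0.2403]
orientation: [0.182, 0.983, 0.0, 0.0]
contact_force: [-0.0, 0.6, -3.0]
grip_width: 0.274
finger_force: 88.5
```

```bash
cat >> h.py <<'E'
def off(p,q,R):  # world p->q in tool axes, mm
    return (R.T@(np.array(q)-np.array(p))*1000).round(1)
E
python3 - <<'E'
from h import *
from scipy.spatial.transform import Rotation as Ro
s=manip.get_state();R=Ro.from_quat(s['orientation']).as_matrix()
t=cast('scene',(273.5,158),.117)[0];print('tip',t,s['position'])
g=np.array([.457,.2045,.117]);print(off(t,g,R),off([*s['position'][:2],.117],g,R))
E
```

```text
tip [ 5.23549067e-01 -1.50246696e-04  1.17000000e-01] [0.51584127 0.0043099  0.24031206]
[135.5 167.2   0. ] [126.7 165.8   0. ]
```

>>> drive_tool:
  targets:
    - [0, 0, 0, 8, 10, 0, 0.2]
    - [0, 0, 0, 18, 23, 0, 0.2]
    - [0, 0, 0, 20, 25, 0, 0.2]
    - [0, 0, 0, 20, 25, 0, 0.2]
    - [0, 0, 0, 20, 25, 0, 0.2]
    - [0, 0, 0, 20, 25, 0, 0.2]
    - [0, 0, 0, 18, 23, 0, 0.2]
    - [0, 0, 0, 8, 10, 0, 0.2]

```text
time: 8.23
position: [0.4502, 0.2102, 0.2404]
orientation: [0.181, 0.983, 0.001, -0.0]
contact_force: [0.7, -0.3, -3.3]
grip_width: 0.274
finger_force: 88.9
```

>>> drive_tool:
  targets:
    - [0, 0, 0, 0, 0, 10, 0.2]
    - [0, 0, 0, 0, 0, 20, 0.2]
    - [0, 0, 0, 0, 0, 10, 0.2]
    - [0, 0, 0, 0, 0, 0, 0.2]
    - [0, 0, 0, 0, 0, 0, 0.2]
    - [0, 0, 0, 0, 0, 0, 0.2]

```text
time: 8.73
position: [0.4525, 0.207, 0.2011]
orientation: [0.182, 0.983, 0.0, 0.001]
contact_force: [-0.3, 0.7, -2.7]
grip_width: 0.275
finger_force: 88.9
```

```bash
python3 - <<'E'
from h import *
im=save('scene','pics/s6.png');im2=save('top','pics/t6.png')
a=cv2.resize(im[80:180,170:260],None,fx=5,fy=5,interpolation=2);b=cv2.resize(im2[165:265,115:170],None,fx=5,fy=5,interpolation=2)
cv2.imwrite('pics/a6.png',np.hstack([a,b])[...,::-1]);print(proj('scene',[.457,.2045,.06]))
E
```

```text
[[212.54979747 152.5204116 ]]
```

View pics/a6.png

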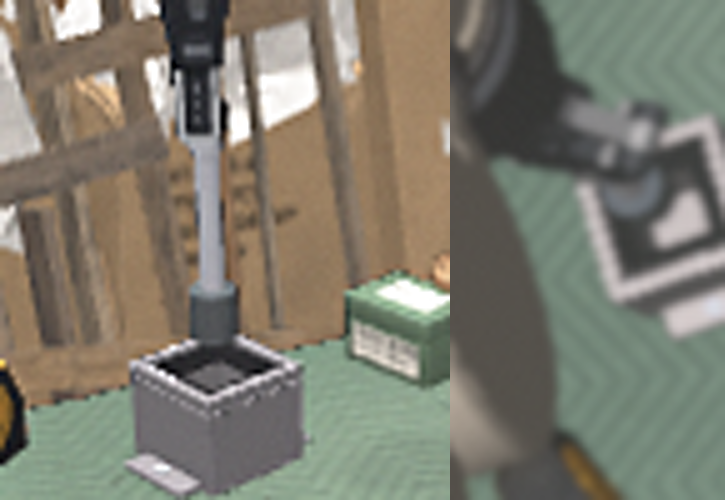

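The scene crop shows the socket just above the mouth, bottom centre near (212.8,146.6). The top crop shows it near (151.7,203.5), with the mouth at (156.6,206).

```bash
python3 - <<'E'
from h import *
from scipy.spatial.transform import Rotation as Ro
s=manip.get_state();R=Ro.from_quat(s['orientation']).as_matrix();p=s['position'];print(p)
for n,px,st,zz in(('scene',(212.8,146.6),(213,152.5),(.073,.078,.083)),('top',(151.7,203.5),(156.6,206),(.08,.095,.108))):
  g=cast(n,st,.06)[0]
  for z in zz:
    t=cast(n,px,z)[0];print(n,z,t.round(4),g.round(4),off([*t[:2],0],[*g[:2],0],R))
E
```

```text
[0.45264281 0.20680608 0.20129025]
scene 0.073 [0.463  0.2143 0.073 ] [0.4582 0.204  0.06  ] [  0.8 -11.4  -0. ]
scene 0.078 [0.4585 0.2044 0.078 ] [0.4582 0.204  0.06  ] [ 0.1 -0.5 -0. ]
scene 0.083 [0.454  0.1946 0.083 ] [0.4582 0.204  0.06  ] [-0.5 10.3  0. ]
top 0.08 [0.4582 0.2107 0.08  ] [0.4558 0.2048 0.06  ] [ 0.1 -6.4 -0. ]
top 0.095 [0.4548 0.2067 0.095 ] [0.4558 0.2048 0.06  ] [-1.6 -1.4  0. ]
top 0.108 [0.4518 0.2033 0.108 ] [0.4558 0.2048 0.06  ] [-3.2  2.8  0. ]
```

>>> drive_tool:
  targets:
    - [0, 0, 0, -0.5, -1, 6, 0.2]
    - [0, 0, 0, 0, 0, 8, 0.2]
    - [0, 0, 0, 0, 0, 8, 0.2]
    - [0, 0, 0, 0, 0, 6, 0.2]
    - [0, 0, 0, 0, 0, 0, 0.2]
    - [0, 0, 0, 0, 0, 0, 0.2]

```text
time: 9.33
position: [0.452, 0.2054, 0.1717]
orientation: [0.182, 0.983, -0.0, -0.001]
contact_force: [0.0, 0.3, -3.1]
grip_width: 0.276
finger_force: 89.0
```

>>> drive_tool:
  targets:
    - [0, 0, 0, 0, 0, 4, 0.2]
    - [0, 0, 0, 0, 0, 4, 0.2]
    - [0, 0, 0, 0, 0, 4, 0.2]
    - [0, 0, 0, 0, 0, 0, 0.2]
    - [0, 0, 0, 0, 0, 0, 0.2]

```text
time: 9.75
position: [0.4521, 0.2055, 0.16]
orientation: [0.182, 0.983, -0.0, -0.0]
contact_force: [-0.0, 0.3, -2.7]
grip_width: 0.28
finger_force: 89.0
```

>>> drive_tool:
  targets:
    - [0, 0, 0, 0, 0, 4, 0.2]
    - [0, 0, 0, 0, 0, 5, 0.2]
    - [0, 0, 0, 0, 0, 5, 0.2]
    - [0, 0, 0, 0, 0, 0, 0.2]
    - [0, 0, 0, 0, 0, 0, 0.2]

```text
time: 10.17
position: [0.452, 0.2054, 0.1458]
orientation: [0.182, 0.983, -0.0, -0.0]
contact_force: [0.0, -0.1, -2.3]
grip_width: 0.274
finger_force: 89.0
```

No contact so far, and about 16 mm remain.

>>> drive_tool:
  targets:
    - [0, 0, 0, 0, 0, 4, 0.2]
    - [0, 0, 0, 0, 0, 4, 0.2]
    - [0, 0, 0, 0, 0, 3, 0.2]
    - [0, 0, 0, 0, 0, 0, 0.2]
    - [0, 0, 0, 0, 0, 0, 0.2]

```text
time: 10.58
position: [0.4521, 0.2054, 0.135]
orientation: [0.182, 0.983, -0.0, -0.0]
contact_force: [-0.2, -0.0, -3.3]
grip_width: 0.272
finger_force: 89.0
```

>>> drive_tool:
  targets:
    - [0, 0, 0, 0, 0, 2, 0.2]
    - [0, 0, 0, 0, 0, 1, 0.2]
    - [0, 0, 0, 0, 0, 0, 0.2]
    - [0, 0, 0, 0, 0, 0, 0.2]

```text
time: 10.92
position: [0.4523, 0.2055, 0.1323]
orientation: [0.182, 0.983, 0.0, 0.0]
contact_force: [-1.2, 0.6, -3.3]
grip_width: 0.273
finger_force: 89.0
```

>>> drive_tool:
  targets:
    - [0, 0, 0, 0, 0, 1, 0.2]
    - [0, 0, 0, 0, 0, 1, 0.2]
    - [0, 0, 0, 0, 0, 0, 0.2]
    - [0, 0, 0, 0, 0, 0, 0.2]

```text
time: 11.25
position: [0.4533, 0.2057, 0.1319]
orientation: [0.182, 0.983, 0.001, 0.002]
contact_force: [-1.4, -0.1, 7.7]
grip_width: 0.278
finger_force: 90.3
```

>>> drive_tool:
  targets:
    - [0, 0, 0, 0, 0, 0.7, 0.2]
    - [0, 0, 0, 0, 0, 0, 0.2]
    - [0, 0, 0, 0, 0, 0, 0.2]

```text
time: 11.5
position: [0.4537, 0.2057, 0.1319]
orientation: [0.182, 0.983, 0.001, 0.002]
contact_force: [-2.2, -1.5, 12.8]
grip_width: 0.274
finger_force: 90.6
```

There is contact at floor height (12.8 N). I open gradually.

>>> drive_tool:
  targets:
    - [0, 0, 0, 0, 0, 0, 0.285]
    - [0, 0, 0, 0, 0, 0, 0.295]
    - [0, 0, 0, 0, 0, 0, 0.305]
    - [0, 0, 0, 0, 0, 0, 0.315]
    - [0, 0, 0, 0, 0, 0, 0.33]
    - [0, 0, 0, 0, 0, 0, 0.36]
    - [0, 0, 0, 0, 0, 0, 0.4]
    - [0, 0, 0, 0, 0, 0, 0.5]
  grip_force: 20

```text
time: 12.17
position: [0.4522, 0.2055, 0.1295]
orientation: [0.182, 0.983, 0.0, -0.0]
contact_force: [0.8, -0.2, -0.2]
grip_width: 0.497
finger_force: 0.0
```

>>> drive_tool:
  targets:
    - [0, 0, 0, 0, 0, 0, 0.6]
    - [0, 0, 0, 0, 0, 0, 0.6]
    - [0, 0, 0, 0, 0, -10, 0.6]
    - [0, 0, 0, 0, 0, -20, 0.6]
    - [0, 0, 0, 0, 0, -30, 0.6]
    - [0, 0, 0, 0, 0, -30, 0.6]
    - [0, 0, 0, 0, 0, -20, 0.6]
    - [0, 0, 0, 0, 0, 0, 0.6]

```text
time: 12.83
position: [0.4542, 0.2061, 0.244]
orientation: [0.182, 0.983, 0.002, 0.004]
contact_force: [1.5, 0.0, 0.6]
grip_width: 0.599
finger_force: 0.0
```

```bash
python3 - <<'E'
from h import *
im=save('scene','pics/s7.png');s=manip.get_state();print(s['time'],s['contact_force'],s['position'],proj('scene',[[.457,.2045,.132],[.457,.2045,.06]]))
cv2.imwrite('pics/a7.png',cv2.resize(im[70:240,170:320],None,fx=3.5,fy=3.5,interpolation=2)[...,::-1])
E
```

```text
12.8833 [ 0.47341484  0.38594865 -0.33278213] [0.45328683 0.2058082  0.24163948] [[211.58094731 128.56211124]
 [212.54979747 152.5204116 ]]
```

View pics/a7.png

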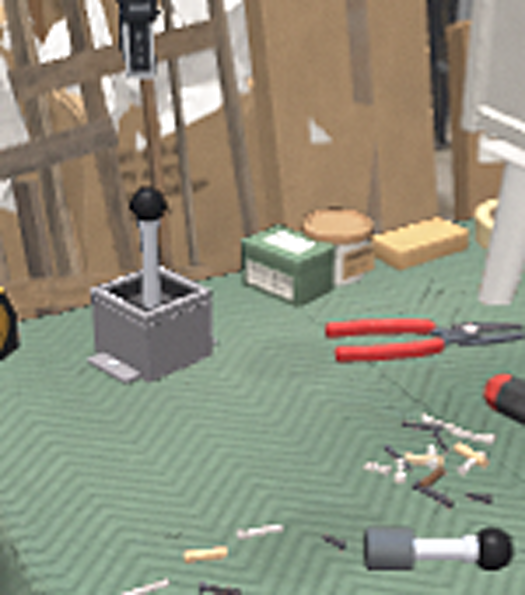

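The crop shows the driver upright in the well, with its ball at scene px (212.3,128) against the predicted (211.6,128.6) when seated. The short driver lies untouched and the gripper is clear, so I hand it in.

>>> drive_tool:
  targets:
    - [0, 0, 0, 0, 0, 0, 0.6]
    - [0, 0, 0, 0, 0, 0, 0.6]
    - [0, 0, 0, 0, 0, 0, 0.6]

```text
time: 13.13
position: [0.4516, 0.2053, 0.2383]
orientation: [0.182, 0.983, -0.001, -0.001]
contact_force: [-0.1, 0.1, 0.2]
grip_width: 0.6
finger_force: 0.0
```

```bash
python3 -c "
from rig import manip
print(manip.sign_off())"
```

```text
the job is handed in; nothing more can be done
None
```

The long driver stands upright, socket down, on the floor of the stand's well, the gripper is clear of it, the short driver was left where it lay, and the job was handed in at about 13 s.

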